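Shim the rocking dial-gauge stand

ROBOT

A 6-joint arm with a two-finger parallel gripper is mounted at the origin on a cart in front of the work surface, level with it; the furniture and walls round the work are solid. World frame = base frame: x ahead of the robot, y to its left, z up, the work surface at z = 0. Lengths are in m, angles in degrees, forces in N, time in s.
With the tool pointing down it reaches from about 0.3 to 0.75 m from the base axis. Payload 8.5 kg.
Tool frame: the origin (TCP) lies between the finger pads; the fingertips stand 8 mm ahead of it and the grasp point (between the pads) lies 11 mm behind it; y points along the fingers, z is the direction in which the jaws open and shut, and the axes are right-handed (so a half turn about y gives the same grasp; the last joint's range is limited). The gripper opens to 85 mm and grips with 20 to 120 N. Pads are 22 mm wide; open, the fingers measure 114 mm over their backs; the gripper's body (76 mm by 85 mm) begins 54 mm behind the grasp point. The pads swing forward as they close: fully open they stand 13 mm farther back than shut.
Start: joints at [57.107, 21.807, 74.336, -0, 83.858, -12.336], TCP at [0.193, 0.515, 0.239] pointing down, gripper open.
Joint ranges: [-178.18, 178.18], [-50.72, 133.34], [12.68, 142.11], [-81.47, 261.47], [9.98, 163.14], [-165.26, 165.26]. Speed limits (degrees/s): [136.94, 136.94, 180, 180, 180, 180].

INTERFACE

Orientations are given as a 3x3 rotation matrix whose columns are the frame's x, y, z axes.
In Python, from rig import env, get_image gives the robot as it stands.
- The arm moves only by the tool move_arm, never from a script. Its argument "targets" is one flat list of numbers, 6 for each row, row after row: the shift along the tool's x, y, z in mm, then the turn, a rotation vector about the tool's x, y, z in rad. A call has exactly 5 rows; each row shifts and turns the commanded pose from where the row before left it, along the tool's axes as they then stand; what a row does not reach is not made up. A row lasts 1/8 s, in which the tool goes at most 62.5 mm and 10.7 degrees, less where a joint would pass 70% of its speed; a pose out of reach is approached as far as the arm can. A call is refused whole if a number of a shift passes 62.5 or a number of a turn 0.188, either way. A call with a gripper value outside its range is refused whole. "hand" is the opening, from -1 (shut) to 1 (fully open), so that 0 is half open, set as the call begins (left out, the last holds). The fingers move at their own pace and stop on an object; "squeeze" is the grip in N (left out, the last holds). Time passes only in rows, so rows that do not move let the fingers close, or fill a call up. It gives the time, the measured TCP pose, the force and the opening at its end, in the units of the state.
- env.observe(): the state, without advancing time (a new reading comes with each control period).
- get_image(name): name is "side" or "top" or "wrist"; returns a dict with "pixels" (400x640x3 uint8, red, green, blue), "z_map" (400x640 float32, m along the optical axis (not along the pixel's ray), 0 where there is no reading), "intrinsics" (3x3 intrinsics, pixels), "R" (3x3) and "t" (3): a world point X has camera coordinates R X + t; the wrist camera has in their place "mount" (4x4, takes a point from camera to tool coordinates, whose origin is the TCP and whose axes are the tool frame's). Camera axes: x right, y down, z forward; pixel columns grow to the right and rows downward; lengths in m; the calibration is good to about 2 mm. A picture is of the moment at which its call begins: read the wrist's pose just before it.
- env.close_job(): hands the job in, once; it reports no verdict.
The state is a dict: "time_s": time; "q": joint angles; "qvel": joint speeds; "joint_efforts": joint torques, N m; "position": TCP position; "tool_rot": TCP orientation; "ft_force": force on the tool from outside, world axes, zero at the start; "wrist_torque": the same for the moment, N m; "grip_width": finger opening in m.
Only numpy, scipy, OpenCV 4.12 (cv2) and the standard library are available. Lean on these libraries where they do the work, as an engineer would, in place of code of your own. Each camera call takes 0.05 s, during which the arm holds its last target.

TASK

The dial-gauge stand rocks because one of its four levelling feet, the one nearest the orange wedge, has seized too short to reach the bench. With the fingertips, push the wedge along the bench under that foot, thin end first, until it is snug and the stand no longer rocks, and no further; then press down on the corner of the base right above that foot, and finish while still pressing there with the stand standing firm and level. Only push and press: pinch and lift nothing, do not shove the stand out of its place, and leave the other things on the bench alone.

Things in the scene. Friction and masses are not known exactly. Their poses are not given: they have to be found in the camera images.
- stand: Dial-gauge stand, about 2.3 kg, loose. Dark green base 160 (own x) x 200 (own y) x 24 mm, flat top 46 mm and underside 22 mm above the bench. Column 25 mm thick, 224 mm high, at own (+42, +30) mm; dial 58 mm wide at (-18, -2), its top 222 mm up, facing own -x. Origin: centre of the base at bench level, z up. Domed rubber feet at own (+-58, +-78) mm; the one at (-58, -78) is short.
- short_foot_bottom (a point): Lowest point of the short foot (dome, 10 mm radius, never moves in the base), 5 to 8 mm above the bench while the stand is level on its other three feet, 22 mm inside the base's edges. A press of about 3 N on its corner tips the stand by 0.05 to 0.09 rad onto it; let go, the stand rocks back.
- press_corner (a point): Point on the flat top of the base straight above the short foot, 46 mm above the bench, 22 mm in from both edges of the corner. Press here, straight down; some 10 N is right (more than 4 N counts).
- wedge: Orange plastic wedge flat on the bench, 60 g: 100 mm long (own x), 40 wide (own y), 2 mm thick at the thin end (own +x), rising evenly to 18 mm at the butt (own -x). Origin: centre of its underside. It starts beside the stand, thin end towards the short foot and 25 to 55 mm from it, up to 10 mm and 0.2 rad off the line through the foot along the stand's own +y.
- wedge_butt (a point): Centre of the wedge's upright butt face (40 mm wide, 18 high), 9 mm above the bench; push here along the wedge's own +x. It slides with under 1 N until the slope meets the foot, 18 to 36 mm from the thin end; then resistance climbs to some 7 to 10 N within 10 mm, beyond which the whole stand is shoved round. Stopping at about 5 N leaves it snug. It stays where it is left.
- gear_casting: Bystander: grey die-cast gear housing 76 x 111 x 46 mm; origin at the centre of its underside.
- tape_roll: Bystander: roll of black tape 65 mm across, 19 mm high; origin at the centre of its underside.
- caliper: Bystander: sliding caliper 76 x 254 x 11 mm lying flat; origin at the centre of its underside.
- screwdriver: Bystander: yellow-handled screwdriver 28 x 185 x 28 mm; origin at the centre of its underside.
- screw_tin: Bystander: open tin of screws 79 x 74 x 56 mm; origin at the centre of its underside.
- flashlight: Bystander: dark grey torch 37 x 121 x 37 mm lying down; origin at the centre of its underside.

How it is judged:
By the outcome, as a careful person would: the job done as asked, in the order asked, and still so for the second after the job is handed in, while the arm keeps its last pose, push and grip.
It also fails if it takes over 48 s, if anything falls off the work surface, if the arm or the gripper's body presses on something with over 40 N, if the wrist force passes 120 N, or if a joint passes its speed limit or range.

## Working session

There is one attempt and no reset: what is moved stays moved. The work goes in short steps, Python scripts to look and compute and a tool call to move; the robot and the scene stay as the last step left them, time stands still between calls to the robot, and variables do not carry over. Pictures are saved under pics/ and viewed, and the job is handed in when it is done.

Besides the shell and the picture viewer there is one more tool, called after "Request:" as name(argument=value, ...) on one line, values as JSON. move_arm: Moves the arm, as the interface text tells. Its arguments: {"type":"object","properties":{"targets":{"type":"array"},"hand":{"type":"number"},"squeeze":{"type":"number"}},"required":["targets"]}

```bash
ls; mkdir -p pics; python3 - <<'E'
from rig import env,get_image
import cv2,numpy as np
s=env.observe(); print({k:np.round(v,4).tolist() for k,v in s.items()})
for n in ["top","side"]:
    g=get_image(n); cv2.imwrite(f"pics/{n}0.png",g["pixels"][:,:,::-1]); np.savez(f"{n}0.npz",**g)
    print(n,g["intrinsics"].tolist(),np.round(g["R"],3).tolist(),np.round(g["t"],3).tolist())
E
```

```text
pics
{'time_s': 0.0, 'q': [57.1052, 21.8412, 74.3839, -0.0009, 83.8588, -12.3364], 'qvel': [-0.1579, 0.0347, -0.0392, -0.0075, -0.0191, -0.0202], 'joint_efforts': [-0.0009, -44.8472, -23.1271, -0.0001, 0.0048, 0.0], 'position': [0.193, 0.5147, 0.2387], 'tool_rot': [[0.9363, -0.0008, 0.3512], [-0.3512, -0.0012, 0.9363], [-0.0003, -1.0, -0.0014]], 'ft_force': [0.3003, -0.8895, -0.1598], 'wrist_torque': [-0.0166, 0.0469, -0.0054], 'grip_width': 0.0853}
top [[443.07595716333014, 0.0, 309.4719722626505], [0.0, 443.07595716333014, 198.4902198407623], [0.0, 0.0, 1.0]] [[0.025, -1.0, -0.009], [-0.99, -0.024, -0.141], [0.141, 0.012, -0.99]] [-0.045, 0.577, 1.137]
side [[414.8730022640713, 0.0, 318.2828497525931], [0.0, 414.8730022640713, 195.84625789113824], [0.0, 0.0, 1.0]] [[-0.994, -0.106, -0.006], [-0.056, 0.566, -0.822], [0.09, -0.817, -0.569]] [0.59, 0.099, 1.257]
```

View pics/top0.png

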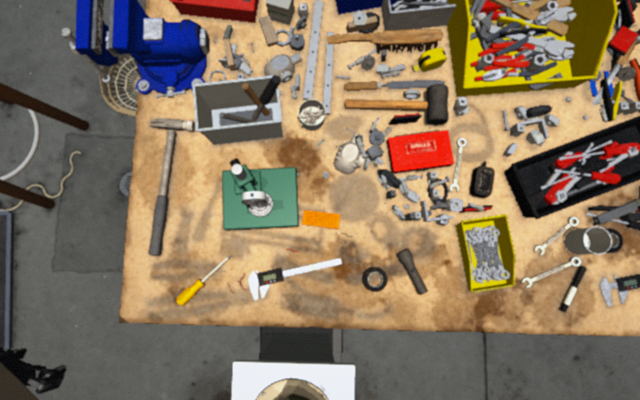

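View pics/side0.png

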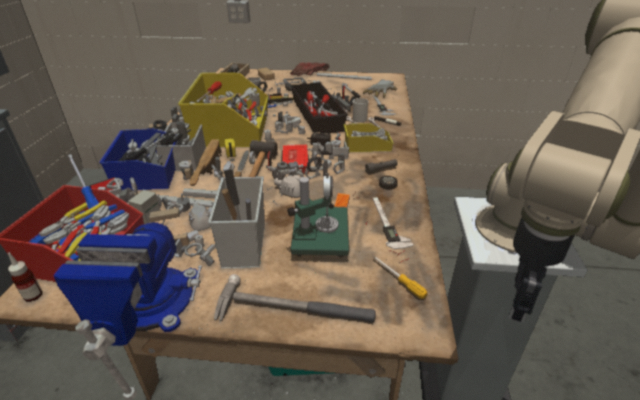

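The top view shows the green base at about (222-298, 170-230) and the wedge at (303-340, 211-228), to the right of the base's near-right corner. The caliper lies below at (250-342, 260-300). I'll measure these roughly now.

```bash
cat > h.py <<'E'
import numpy as np,cv2
def ray(g,uv,z,R=None,t=None):
    R=g["R"] if R is None else R; t=g["t"] if t is None else t
    K=g["intrinsics"]; uv=np.atleast_2d(np.array(uv,float))
    d=np.c_[uv,np.ones(len(uv))]@np.linalg.inv(K).T@R
    c=-R.T@t
    return c+d*((z-c[2])/d[:,2])[:,None]
def wristRt(g,s):
    M=np.asarray(g["mount"]); Rt=np.array(s["tool_rot"]);p=np.array(s["position"])
    Rwc=Rt@M[:3,:3]; c=Rt@M[:3,3]+p
    return Rwc.T,-Rwc.T@c
def masks(img):
    h=cv2.cvtColor(img,cv2.COLOR_RGB2HSV)
    o=cv2.inRange(h,(8,170,170),(20,255,255)); gr=cv2.inRange(h,(65,80,30),(90,255,200))
    return o,gr
def big(m):
    c,_=cv2.findContours(m,cv2.RETR_EXTERNAL,cv2.CHAIN_APPROX_NONE); return max(c,key=cv2.contourArea)
E
python3 - <<'E'
from h import *
g=dict(np.load("top0.npz"))
o,gr=masks(g["pixels"])
sub=np.zeros_like(o); sub[200:240,295:350]=255
for m,z in((o&sub,0.01),(gr,0.046)):
    c=big(m); print(cv2.contourArea(c)); b=cv2.boxPoints(cv2.minAreaRect(c)); P=ray(g,b,z); print(b.round(1).tolist(),P.round(4).tolist(), np.linalg.norm(np.diff(P,axis=0),axis=1).round(4), P.mean(0).round(4))
g=dict(np.load("side0.npz"))
o,gr=masks(g["pixels"])
c=big(gr); print(cv2.contourArea(c),cv2.boundingRect(c))
E
```

```text
501.5
[[301.29998779296875, 224.0], [303.29998779296875, 209.0], [339.8999938964844, 213.8000030517578], [338.0, 228.8000030517578]] [[0.5119, -0.0105, 0.01], [0.5529, -0.0147, 0.01], [0.5422, -0.1144, 0.01], [0.5014, -0.1098, 0.01]] [0.0412 0.1003 0.0411] [ 0.5271 -0.0624  0.01  ]
4015.5
[[222.39999389648438, 165.60000610351562], [295.70001220703125, 163.60000610351562], [297.29998779296875, 226.6999969482422], [224.0, 228.60000610351562]] [[0.6604, 0.2044, 0.046], [0.6703, 0.0082, 0.046], [0.5015, -0.0012, 0.046], [0.4917, 0.191, 0.046]] [0.1965 0.1691 0.1925] [0.581  0.1006 0.046 ]
211.5 (269, 367, 56, 9)
```

```bash
python3 - <<'E'
from rig import env,get_image
from h import *
g=get_image("wrist"); print(g["mount"],g["intrinsics"]); cv2.imwrite("pics/w0.png",g["pixels"][:,:,::-1])
s=env.observe();R=np.array(s["tool_rot"]);print(R.T@(np.array([0.50,-0.17,0.26])-s["position"])*1000)
E
```

```text
[[ 1.36230666e-04  9.61075666e-01  2.76285262e-01 -7.11788996e-02]
 [ 9.86138677e-05 -2.76285276e-01  9.61075666e-01 -1.35070089e-01]
 [ 9.99999986e-01 -1.03682420e-04 -1.32413916e-04  4.95464258e-05]
 [ 0.00000000e+00  0.00000000e+00  0.00000000e+00  1.00000000e+00]] [[314.69138386   0.         316.08073741]
 [  0.         314.69138386 200.79072915]
 [  0.           0.           1.        ]]
[ 527.89588629  -20.69593287 -533.4165709 ]
```

View pics/w0.png

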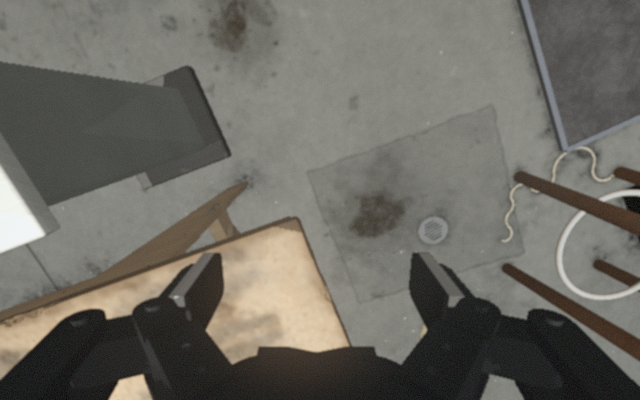

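Request:
move_arm(targets=[41,-2,-41,0,0,0,41,-2,-41,0,0,0,41,-2,-41,0,0,0,41,-2,-41,0,0,0,41,-2,-41,0,0,0], hand=-1, squeeze=30)

```text
time_s: 0.78
position: [0.3134, 0.2493, 0.2494]
tool_rot: [[0.936, 0.0, 0.351], [-0.351, -0.0, 0.936], [0.0, -1.0, 0.0]]
ft_force: [1.9, -0.7, -0.2]
grip_width: 0.0001
```

Request:
move_arm(targets=[41,-2,-41,0,0,0,41,-2,-41,0,0,0,41,-2,-41,0,0,0,41,-2,-41,0,0,0,41,-2,-41,0,0,0])

```text
time_s: 1.4
position: [0.4334, -0.0148, 0.2594]
tool_rot: [[0.936, 0.0, 0.352], [-0.352, 0.0, 0.936], [0.0, -1.0, 0.0]]
ft_force: [1.0, -0.1, 1.5]
grip_width: 0.0003
```

Request:
move_arm(targets=[41,0,-41,0,0,0,41,0,-41,0,0,0,36,0,-41,0,0,0,0,0,0,0,-0.127,0,0,0,0,0,-0.127,0])

```text
time_s: 2.02
position: [0.5003, -0.1702, 0.2587]
tool_rot: [[0.995, -0.001, 0.102], [-0.102, 0.001, 0.995], [-0.001, -1.0, 0.001]]
ft_force: [-0.1, 0.5, -1.1]
grip_width: -0.0002
```

```bash
python3 - <<'E'
from rig import env,get_image
from h import *
s=env.observe(); print({k:np.round(v,4).tolist() for k,v in s.items()})
g=get_image("wrist"); cv2.imwrite("pics/w1.png",g["pixels"][:,:,::-1])
import pickle; pickle.dump((s,g),open("w1.pkl","wb"))
E
```

```text
{'time_s': 2.025, 'q': [-31.6353, 18.883, 75.5963, 0.0017, 85.5908, -115.8035], 'qvel': [0.7862, -0.6972, 0.3841, -0.0262, -0.1236, -57.7462], 'joint_efforts': [-0.8178, -41.4725, -23.5703, -0.0257, -0.0195, 1.3545], 'position': [0.5003, -0.1702, 0.2587], 'tool_rot': [[0.9948, -0.001, 0.1016], [-0.1016, 0.0007, 0.9948], [-0.0011, -1.0, 0.0006]], 'ft_force': [-0.0849, 0.4975, -1.0731], 'wrist_torque': [-0.0186, 0.0083, -0.016], 'grip_width': -0.0002}
```

View pics/w1.png

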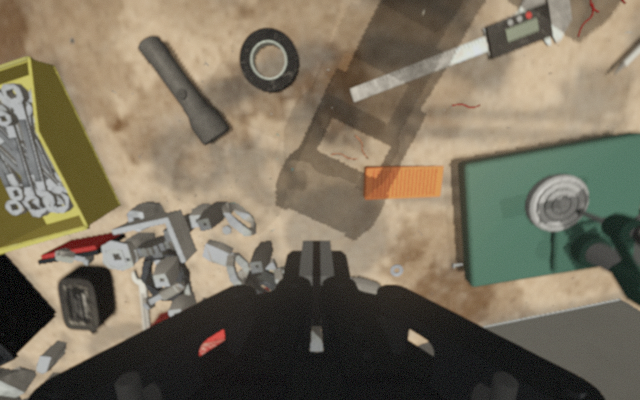

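The wrist view shows the wedge at (364-442, 166-200) with the butt on the left. The base top's left edge runs from about (458,160) to (473,284). Next I'll take a settled picture and measure it.

```bash
cat > meas.py <<'E'
from rig import env,get_image
from h import *
import sys
def meas(name):
    get_image("wrist")
    s=env.observe(); g=get_image("wrist"); cv2.imwrite(f"pics/{name}.png",g["pixels"][:,:,::-1])
    R,t=wristRt(g,s)
    print("t",s["time_s"],"pos",np.round(s["position"],4),"F",np.round(s["ft_force"],2))
    o,gr=masks(g["pixels"])
    o=cv2.morphologyEx(o,cv2.MORPH_OPEN,np.ones((3,3)))
    c=big(o); b=cv2.boxPoints(cv2.minAreaRect(c)); print("wedge box px",b.round(1).tolist(),cv2.contourArea(c))
    for q in b:
        print("  z2",ray(g,q,.002,R,t)[0,:2].round(4),"z18",ray(g,q,.018,R,t)[0,:2].round(4),"z0",ray(g,q,.0,R,t)[0,:2].round(4))
    c=big(gr); ap=cv2.approxPolyDP(cv2.convexHull(c),5,True)[:,0]
    for q in ap: print("green",q,ray(g,q,.046,R,t)[0,:2].round(4))
    return s,g,R,t,o,gr
if __name__=="__main__": meas(sys.argv[1])
E
python3 meas.py w2; python3 -c "
import cv2;i=cv2.imread('pics/w2.png')[120:320,340:640];cv2.imwrite('pics/w2c.png',cv2.resize(i,None,fx=2.6,fy=2.6,interpolation=2))"
```

```text
t 2.125 pos [ 0.5002 -0.1696  0.259 ] F [-1.03  0.69 -0.02]Traceback (most recent call last):
  File "meas.py", line 17, in <module>
    if __name__=="__main__": meas(sys.argv[1])
                             ~~~~^^^^^^^^^^^^^
  File "meas.py", line 11, in meas
    c=big(o); b=cv2.boxPoints(cv2.minAreaRect(c)); print("wedge box px",b.round(1).tolist(),cv2.contourArea(c))
  File "h.py", line 17, in big
    c,_=cv2.findContours(m,cv2.RETR_EXTERNAL,cv2.CHAIN_APPROX_NONE); return max(c,key=cv2.contourArea)
                                                                            ~~~^^^^^^^^^^^^^^^^^^^^^^^
ValueError: max() iterable argument is empty
```

View pics/w2c.png

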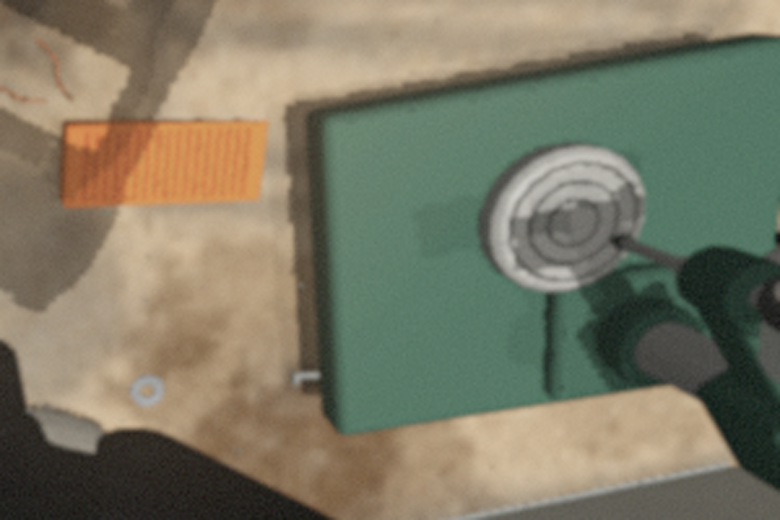

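```bash
sed -i 's/(8,170,170),(20,255,255)/(5,120,60),(18,255,255)/; s/(65,80,30),(90,255,200)/(65,50,70),(90,255,255)/' h.py
sed -i 's/    get_image("wrist")\n//; s/    o=cv2.morph.*/    o=cv2.morphologyEx(o,cv2.MORPH_OPEN,np.ones((5,5))); cv2.imwrite(f"pics\/{name}m.png",np.hstack([o,gr])[::2,::2])/' meas.py
python3 meas.py w3
```

```text
t 2.225 pos [ 0.5003 -0.1694  0.2592] F [ 0.21  0.92 -0.57]
wedge box px [[363.0, 166.0], [441.0, 166.0], [441.0, 199.0], [363.0, 199.0]] 2356.0
  z2 [ 0.5027 -0.11  ] z18 [ 0.4997 -0.1121] z0 [ 0.5031 -0.1097]
  z2 [ 0.5132 -0.0125] z18 [ 0.5098 -0.0185] z0 [ 0.5137 -0.0117]
  z2 [ 0.5566 -0.0124] z18 [ 0.5514 -0.0185] z0 [ 0.5573 -0.0116]
  z2 [ 0.5458 -0.1128] z18 [ 0.541  -0.1148] z0 [ 0.5463 -0.1126]
green [639 134] [0.4917 0.1846]
green [638 213] [0.5841 0.1992]
green [579 268] [0.6491 0.1395]
green [470 283] [0.6555 0.007 ]
green [469 165] [0.5061 0.0019]
```

View pics/w3m.png

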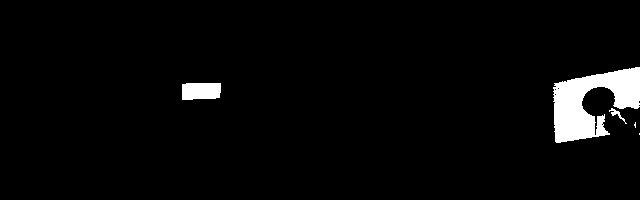

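```bash
cat > fit.py <<'E'
from h import *
def edges(gr,g,R,t,z=.046):
    # left edge: first green px per row; top edge: first green px per column
    L=[];T=[]
    c=big(cv2.morphologyEx(gr,cv2.MORPH_OPEN,np.ones((5,5))));m=np.zeros_like(gr);cv2.drawContours(m,[c],-1,255,-1)
    x,y,w,h=cv2.boundingRect(c)
    for v in range(y+8,y+h):
        u=np.flatnonzero(m[v]); 
        if len(u): L.append((u[0]-.5,v))
    for u in range(x+12,min(x+w,638)):
        v=np.flatnonzero(m[:,u])
        if len(v): T.append((u,v[0]-.5))
    L=np.array(L);T=np.array(T)
    # keep left-edge rows belonging to left edge
    out=[]
    for P in (L,T):
        W=ray(g,P,z,R,t)[:,:2]
        for _ in range(6):
            d=cv2.fitLine(W.astype(np.float32),cv2.DIST_HUBER,0,.001,.001).ravel()
            r=np.abs((W[:,0]-d[2])*d[1]-(W[:,1]-d[3])*d[0]); W=W[r<max(.0015,1.5*np.median(r))]
        out.append((d,len(W),W[0],W[-1]))
    return out
E
cat > m2.py <<'E'
from rig import env,get_image
from fit import *
s=env.observe();g=get_image("wrist");R,t=wristRt(g,s);o,gr=masks(g["pixels"])
np.savez("last.npz",R=R,t=t,px=g["pixels"],K=g["intrinsics"])
for d,n,a,b in edges(gr,g,R,t): print("line",d.round(4),n,a.round(4),b.round(4))
g2=dict(np.load("top0.npz"));o2,gr2=masks(g2["pixels"])
print(*[ (d.round(4),n,a.round(4),b.round(4)) for d,n,a,b in edges(gr2,g2,g2["R"],g2["t"])])
E
python3 m2.py
```

```text
line [0.9993 0.0386 0.5906 0.0031] 76 [0.5338 0.0021] [0.6555 0.0064]
line [ 0.0886 -0.9961  0.4965  0.1044] 147 [0.5041 0.0195] [0.4909 0.1823]
(array([0.9968, 0.0802, 0.5588, 0.1971], dtype=float32), 53, array([0.632 , 0.2025]), array([0.4933, 0.1925])) (array([ 0.0942, -0.9956,  0.6562,  0.057 ], dtype=float32), 33, array([0.652 , 0.1057]), array([0.6597, 0.0123]))
```

```bash
python3 - <<'E'
from h import *
f=np.load("last.npz");g={"intrinsics":f["K"]}
hsv=cv2.cvtColor(f["px"],cv2.COLOR_RGB2HSV)
for v in (170,200,230,260,275): print(v,[tuple(int(a) for a in hsv[v,u]) for u in range(454,474,2)])
for q in [(465,163),(470.8,286),(458.5,163),(464,286)]: print(q,ray(g,q,.046,f["R"],f["t"])[0].round(4),ray(g,q,.022,f["R"],f["t"])[0].round(4))
E
```

```text
170 [(17, 74, 107), (20, 73, 102), (22, 60, 76), (17, 52, 69), (33, 41, 69), (55, 48, 100), (65, 47, 119), (68, 51, 131), (68, 53, 135), (69, 53, 134)]
200 [(17, 73, 94), (16, 78, 95), (20, 66, 89), (23, 72, 64), (20, 47, 65), (42, 36, 70), (63, 52, 103), (68, 55, 120), (70, 53, 130), (70, 61, 130)]
230 [(16, 90, 111), (19, 92, 89), (17, 96, 93), (18, 82, 81), (35, 53, 53), (42, 39, 65), (50, 54, 71), (62, 49, 104), (70, 63, 117), (69, 59, 126)]
260 [(17, 75, 119), (18, 78, 78), (17, 86, 74), (17, 76, 77), (17, 71, 68), (45, 48, 53), (44, 51, 55), (66, 51, 75), (72, 66, 100), (72, 65, 118)]
275 [(16, 81, 142), (15, 80, 143), (16, 82, 143), (15, 85, 138), (16, 87, 135), (21, 71, 72), (52, 62, 45), (62, 52, 64), (68, 53, 86), (71, 64, 108)]
(465, 163) [ 0.5034 -0.0026  0.046 ] [0.5084 0.0084 0.022 ]
(470.8, 286) [0.66   0.0082 0.046 ] [0.6758 0.0199 0.022 ]
(458.5, 163) [ 0.5026 -0.0098  0.046 ] [0.5076 0.0007 0.022 ]
(464, 286) [ 6.591e-01 -3.000e-04  4.600e-02] [0.6749 0.0108 0.022 ]
```

```bash
cat > wedge.py <<'E'
from h import *
def wedge(px,g,R,t,verbose=1):
    o,_=masks(px); o=cv2.morphologyEx(o,cv2.MORPH_OPEN,np.ones((3,3)))
    c=big(o); a=cv2.approxPolyDP(cv2.convexHull(c),4,True)[:,0].astype(float)
    # corners via minAreaRect-like extreme: left pair = butt (z .018), right pair = thin (z .002)
    if verbose: print("poly",a.tolist())
    f=lambda w: c[np.argmax(c[:,0]@np.array(w)),0].astype(float)
    bl=[f((-1,-1)),f((-1,1))]; tr=[f((1,-1)),f((1,1))]
    B=ray(g,bl,.018,R,t)[:,:2]; T=ray(g,tr,.002,R,t)[:,:2]
    print("butt",B.round(4).tolist(),"thin",T.round(4).tolist())
    b,th=B.mean(0),T.mean(0); d=th-b
    print("butt mid",b.round(4),"thin mid",th.round(4),"len",np.linalg.norm(d).round(4),"w",np.linalg.norm(B[1]-B[0]).round(4),np.linalg.norm(T[1]-T[0]).round(4),"ang to +x from +y",np.arctan2(d[0],d[1]).round(3))
    return b,th
if __name__=="__main__":
    f=np.load("last.npz"); wedge(f["px"],{"intrinsics":f["K"]},f["R"],f["t"])
E
python3 wedge.py
```

```text
poly [[441.0, 166.0], [438.0, 195.0], [363.0, 196.0], [366.0, 166.0]]
butt [[0.5011, -0.1109], [0.5399, -0.1135]] thin [[0.5133, -0.0124], [0.5508, -0.0162]]
butt mid [ 0.5205 -0.1122] thin mid [ 0.5321 -0.0143] len 0.0986 w 0.0389 0.0377 ang to +x from +y 0.117
```

Request:
move_arm(targets=[8,60,4.6,0,0,0,8,60,4.6,0,0,0,8,60,4.6,0,0,0,8,45,4.6,0,0,0,7,20,4.6,0,0,0])

```text
time_s: 2.95
position: [0.5409, -0.15, 0.0118]
tool_rot: [[0.994, -0.003, 0.106], [-0.106, 0.002, 0.994], [-0.003, -1.0, 0.001]]
ft_force: [0.7, 0.6, 0.7]
grip_width: -0.0002
```

```bash
cat > look.py <<'E'
import sys
from rig import env,get_image
from h import *
from wedge import wedge
n=sys.argv[1]; cam=sys.argv[2] if len(sys.argv)>2 else "wrist"
s=env.observe();print("t",s["time_s"],"pos",np.round(s["position"],4),"F",np.round(s["ft_force"],2),"zdir",np.round(np.array(s["tool_rot"])[:,2],3))
g=get_image(cam); cv2.imwrite(f"pics/{n}.png",g["pixels"][:,:,::-1])
if cam=="wrist":
    R,t=wristRt(g,s); np.savez("last.npz",R=R,t=t,px=g["pixels"],K=g["intrinsics"])
    try: wedge(g["pixels"],g,R,t)
    except Exception as e: print(e)
E
python3 look.py w4
```

```text
t 2.95 pos [ 0.5409 -0.15    0.0118] F [0.67 0.56 0.74] zdir [0.106 0.994 0.001]
poly [[601.0, 176.0], [582.0, 251.0], [401.0, 266.0], [388.0, 251.0], [395.0, 175.0]]
butt [[0.4998, -0.1131], [0.5409, -0.1138]] thin [[0.5138, -0.0123], [0.5519, -0.0165]]
butt mid [ 0.5203 -0.1135] thin mid [ 0.5328 -0.0144] len 0.0999 w 0.0411 0.0383 ang to +x from +y 0.126
```

View pics/w4.png

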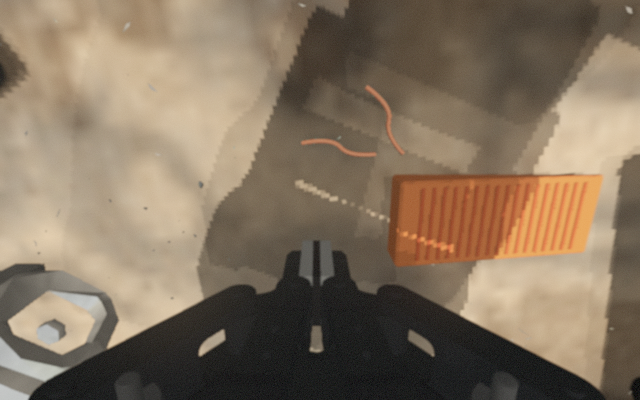

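Request:
move_arm(targets=[-0.8,0,8,0,0,0,-0.8,0,8,0,0,0,-0.8,0,8,0,0,0,-0.8,0,7,0,0,0,-0.7,0,6,0,0,0])

```text
time_s: 3.62
position: [0.542, -0.1134, 0.015]
tool_rot: [[0.995, 0.002, 0.104], [-0.104, -0.001, 0.995], [0.002, -1.0, -0.001]]
ft_force: [0.8, -2.6, 2.7]
grip_width: -0.0002
```

```bash
python3 look.py w5
```

```text
t 3.625 pos [ 0.542  -0.1134  0.015 ] F [ 0.77 -2.58  2.71] zdir [ 0.104  0.995 -0.001]
poly [[547.0, 160.0], [539.0, 236.0], [347.0, 264.0], [342.0, 252.0], [340.0, 176.0]]
butt [[0.4991, -0.0984], [0.5408, -0.0986]] thin [[0.505, 0.0002], [0.5438, -0.0]]
butt mid [ 0.5199 -0.0985] thin mid [5.244e-01 1.000e-04] len 0.0987 w 0.0417 0.0387 ang to +x from +y 0.045
```

View pics/w5.png

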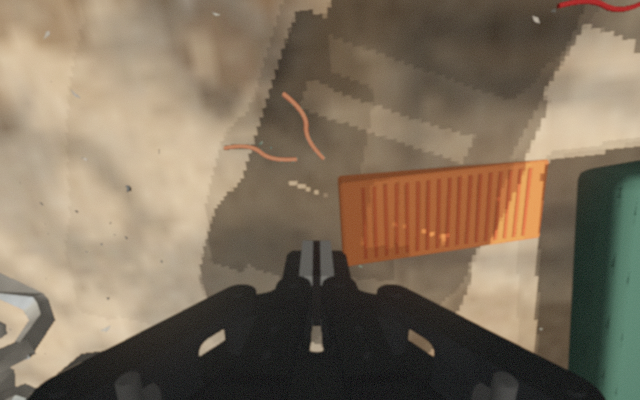

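The wedge has turned from 0.12 to about 0.045 rad, and the finger touches its far (+x) side of the butt. I'll push a few mm more there, then centre.

Request:
move_arm(targets=[-0.3,1,3,0,0,0,-0.3,0,2,0,0,0,0,0,0,0,0,0,0,0,0,0,0,0,0,0,-12,0,0,0])

```text
time_s: 4.3
position: [0.5401, -0.1204, 0.0132]
tool_rot: [[0.995, -0.0, 0.104], [-0.104, 0.0, 0.995], [-0.0, -1.0, 0.0]]
ft_force: [-0.2, 0.5, 0.8]
grip_width: -0.0001
```

```bash
python3 look.py w6
```

```text
t 4.3 pos [ 0.5401 -0.1204  0.0132] F [-0.16  0.46  0.82] zdir [0.104 0.995 0.   ]
poly [[574.0, 155.0], [565.0, 233.0], [372.0, 265.0], [364.0, 178.0]]
butt [[0.4987, -0.0955], [0.5397, -0.0943]] thin [[0.5016, 0.0044], [0.5407, 0.0046]]
butt mid [ 0.5192 -0.0949] thin mid [0.5211 0.0045] len 0.0994 w 0.0409 0.0391 ang to +x from +y 0.019
```

Request:
move_arm(targets=[-7,0,-1,0,0,0,-7,1,-1,0,0,0,-6.5,0,0,0,0,0,0,0,0,0,-0.085,0,0,0,0,0,0,0])

```text
time_s: 4.97
position: [0.5193, -0.1201, 0.0124]
tool_rot: [[1.0, -0.0, 0.02], [-0.02, 0.0, 1.0], [-0.0, -1.0, 0.0]]
ft_force: [-0.1, -0.4, 0.0]
grip_width: 0.0003
```

```bash
python3 look.py w7; python3 m2.py
```

```text
t 4.975 pos [ 0.5193 -0.1201  0.0124] F [-0.11 -0.45  0.04] zdir [0.02 1.   0.  ]
poly [[571.0, 219.0], [556.0, 289.0], [440.0, 305.0], [368.0, 292.0], [370.0, 224.0]]
butt [[0.4965, -0.0958], [0.5302, -0.0958]] thin [[0.5019, 0.0053], [0.5406, 0.0053]]
butt mid [ 0.5133 -0.0958] thin mid [0.5212 0.0053] len 0.1014 w 0.0338 0.0388 ang to +x from +y 0.078
line [ 0.9962  0.0876  0.535  -0.006 ] 129 [ 0.5057 -0.0079] [ 0.5646 -0.0022]
line [ 0.9997  0.0229  0.5104 -0.0076] 18 [ 0.5256 -0.0069] [ 0.5028 -0.0064]
(array([0.9968, 0.0802, 0.5588, 0.1971], dtype=float32), 53, array([0.632 , 0.2025]), array([0.4933, 0.1925])) (array([ 0.0942, -0.9956,  0.6562,  0.057 ], dtype=float32), 33, array([0.652 , 0.1057]), array([0.6597, 0.0123]))
```

View pics/w7.png

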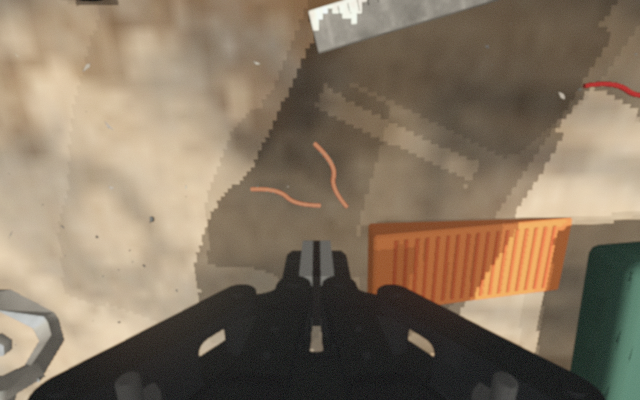

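Request:
move_arm(targets=[0,0,8,0,0,0,0,0,8,0,0,0,0,0,8,0,0,0,0,0,8,0,0,0,0,0,6,0,0,0])

```text
time_s: 5.7
position: [0.5204, -0.0816, 0.0123]
tool_rot: [[1.0, -0.0, 0.019], [-0.019, -0.0, 1.0], [-0.0, -1.0, -0.0]]
ft_force: [-0.8, -0.0, -0.2]
grip_width: 0.0
```

```bash
python3 look.py w8;python3 look.py t8 top
```

```text
t 5.7 pos [ 0.5204 -0.0816  0.0123] F [-0.77 -0.02 -0.15] zdir [ 0.019  1.    -0.   ]
poly [[546.0, 224.0], [543.0, 240.0], [491.0, 298.0], [436.0, 304.0], [360.0, 291.0], [349.0, 276.0], [344.0, 253.0], [347.0, 223.0]]
butt [[0.4968, -0.0673], [0.5295, -0.0624]] thin [[0.5051, 0.032], [0.5457, 0.0136]]
butt mid [ 0.5132 -0.0649] thin mid [0.5254 0.0228] len 0.0885 w 0.0331 0.0445 ang to +x from +y 0.139
t 5.75 pos [ 0.5202 -0.0811  0.0123] F [-0.35  0.54  0.14] zdir [0.019 1.    0.   ]
```

View pics/w8.png

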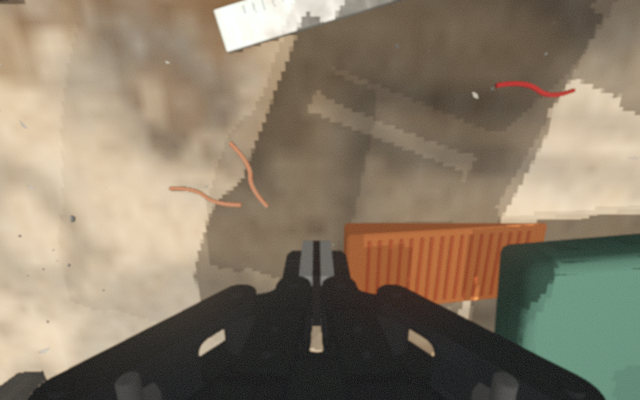

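Request:
move_arm(targets=[0,0,2,0,0,0,0,0,2,0,0,0,0,0,2,0,0,0,0,0,1,0,0,0,0,0,0,0,0,0])

```text
time_s: 6.42
position: [0.5204, -0.0752, 0.0123]
tool_rot: [[1.0, -0.0, 0.02], [-0.02, 0.0, 1.0], [-0.0, -1.0, 0.0]]
ft_force: [0.2, -0.1, 0.3]
grip_width: 0.0001
```

```bash
cat > st.py <<'E'
from rig import env
import numpy as np
s=env.observe();print("t",s["time_s"],np.round(s["position"],4),np.round(s["ft_force"],2),np.round(s["wrist_torque"],3),np.round(s["joint_efforts"],2))
E
python3 st.py
```

```text
t 6.425 [ 0.5204 -0.0752  0.0123] [ 0.19 -0.07  0.3 ] [-0.01   0.026  0.011] [ 6.000e-02 -4.767e+01 -1.375e+01 -0.000e+00 -0.000e+00  1.000e-02]
```

Request:
move_arm(targets=[0,0,1.5,0,0,0,0,0,1.5,0,0,0,0,0,1.5,0,0,0,0,0,1,0,0,0,0,0,0,0,0,0])

```text
time_s: 7.05
position: [0.5207, -0.0699, 0.0123]
tool_rot: [[1.0, 0.0, 0.02], [-0.02, -0.0, 1.0], [0.0, -1.0, -0.0]]
ft_force: [0.8, -2.9, -1.2]
grip_width: 0.0001
```

Request:
move_arm(targets=[0,0,1,0,0,0,0,0,1,0,0,0,0,0,1,0,0,0,0,0,0,0,0,0,0,0,0,0,0,0])

```text
time_s: 7.68
position: [0.5209, -0.0674, 0.0124]
tool_rot: [[1.0, 0.001, 0.02], [-0.02, -0.001, 1.0], [0.001, -1.0, -0.001]]
ft_force: [0.1, -6.7, -0.9]
grip_width: -0.0001
```

```bash
python3 look.py w9;python3 look.py s9 side; python3 look.py t9 top; python3 st.py; python3 - <<'E'
from h import *
a=cv2.imread('pics/side0.png')[150:280,260:380];b=cv2.imread('pics/s9.png')[150:280,260:380]
cv2.imwrite('pics/s9c.png',cv2.resize(np.hstack([a,b]),None,fx=3.3,fy=3.3,interpolation=2))
E
```

```text
t 7.675 pos [ 0.5209 -0.0674  0.0124] F [ 0.08 -6.75 -0.85] zdir [ 0.02   1.    -0.001]
poly [[545.0, 223.0], [543.0, 238.0], [459.0, 301.0], [434.0, 303.0], [360.0, 291.0], [349.0, 276.0], [343.0, 252.0], [346.0, 223.0]]
butt [[0.4973, -0.0535], [0.5301, -0.0482]] thin [[0.5052, 0.0456], [0.5131, 0.046]]
butt mid [ 0.5137 -0.0509] thin mid [0.5091 0.0458] len 0.0968 w 0.0332 0.008 ang to +x from +y -0.047
t 7.725 pos [ 0.5209 -0.0674  0.0124] F [-0.95 -6.39 -0.55] zdir [ 0.02   1.    -0.001]
t 7.775 pos [ 0.5209 -0.0674  0.0124] F [-0.03 -6.69 -1.76] zdir [ 0.02   1.    -0.001]
t 7.825 [ 0.5209 -0.0673  0.0124] [ 0.39 -6.86 -1.03] [-1.045 -0.004  0.025] [  3.51 -47.72 -12.72   1.19   0.51  -0.  ]
```

View pics/w9.png

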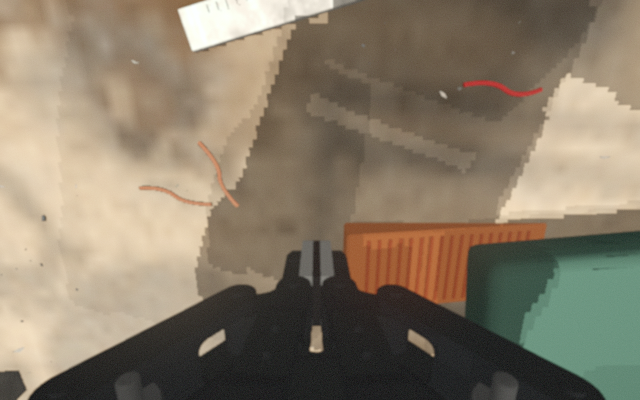

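View pics/s9c.png

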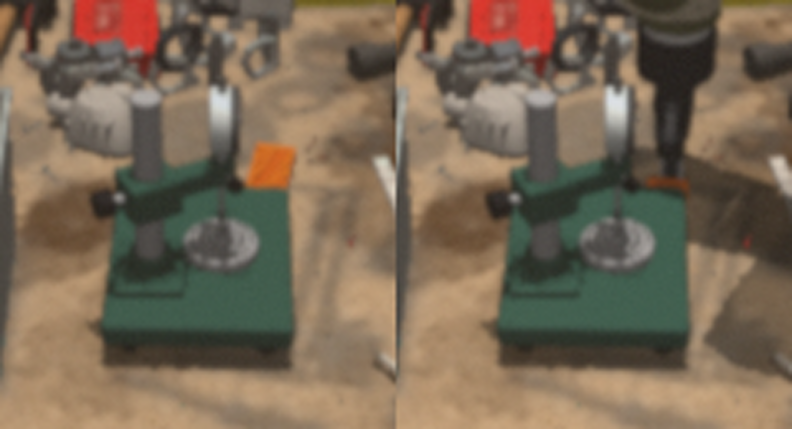

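View pics/t9.png

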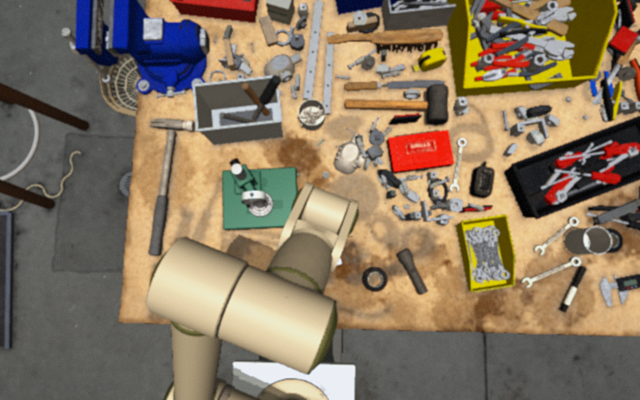

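Side (stand crops) and top views show the stand unmoved. The push force is steady at 6.7 N. The thin end is at y≈0.046, about 26 mm past the foot, where the wedge is about 6.2 mm thick, inside the 5-8 mm range. It is snug, so I'm backing off.

Request:
move_arm(targets=[0,0,-10,0,0,0,0,0,-30,0,0,0,0,-60,-30,0,0,0,0,-60,0,0,0,0,0,-60,0,0,0,0])

```text
time_s: 8.45
position: [0.5188, -0.1349, 0.1901]
tool_rot: [[1.0, -0.0, 0.021], [-0.021, 0.001, 1.0], [-0.0, -1.0, 0.001]]
ft_force: [0.5, 0.1, 0.3]
grip_width: -0.0002
```

Request:
move_arm(targets=[0,-30,0,0,0,0,0,0,0,0,0,0,0,0,0,0,0,0,0,0,0,0,0,0,0,0,0,0,0,0])

```text
time_s: 9.07
position: [0.5191, -0.1346, 0.2173]
tool_rot: [[1.0, -0.002, 0.02], [-0.02, 0.001, 1.0], [-0.002, -1.0, 0.001]]
ft_force: [-0.4, -0.1, -0.1]
grip_width: 0.0001
```

```bash
python3 look.py w10;  python3 m2.py|head -2; python3 -c "
import cv2;i=cv2.imread('pics/w10.png')[130:400,300:640];cv2.imwrite('pics/w10c.png',cv2.resize(i,None,fx=2.2,fy=2.2,interpolation=2))"
```

```text
t 9.075 pos [ 0.5191 -0.1346  0.2173] F [-0.38 -0.05 -0.14] zdir [0.02  1.    0.001]
poly [[459.0, 161.0], [440.0, 196.0], [387.0, 193.0], [390.0, 161.0]]
butt [[0.5013, -0.0547], [0.5388, -0.0553]] thin [[0.5053, 0.0262], [0.5455, 0.0085]]
butt mid [ 0.52  -0.055] thin mid [0.5254 0.0174] len 0.0726 w 0.0375 0.0439 ang to +x from +y 0.075
line [0.999  0.0453 0.5937 0.0026] 88 [0.5369 0.0006] [0.6463 0.0057]
line [ 0.0875 -0.9962  0.4985  0.0848] 161 [0.5051 0.0236] [0.4906 0.1777]
```

View pics/w10c.png

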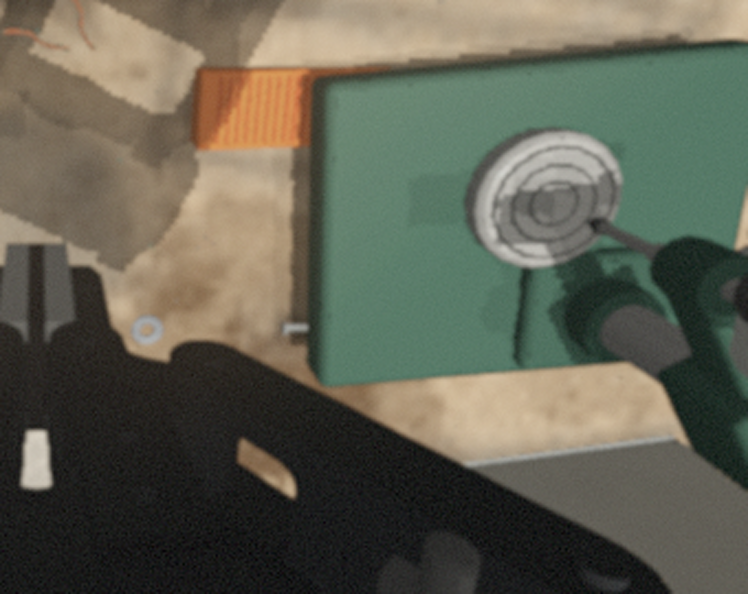

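The stand's edge lines match the earlier ones and the wedge sits under the corner, so nothing has shifted. Next I'll tilt the tool about 15° so the gripper body leans away from the dial, and approach the press corner.

Request:
move_arm(targets=[0,0,0,0.13,0,0,0,0,0,0.13,0,0,0,45,37,0,0,0,0,45,37,0,0,0,0,40,35,0,0,0])

```text
time_s: 9.8
position: [0.5218, 0.0053, 0.1194]
tool_rot: [[1.0, 0.005, 0.02], [-0.02, 0.257, 0.966], [-0.0, -0.966, 0.257]]
ft_force: [0.4, 0.1, 0.2]
grip_width: 0.0
```

```bash
python3 look.py w11; python3 - <<'E'
from rig import env
import numpy as np
s=env.observe();R=np.array(s["tool_rot"]);print(R.round(3).tolist(),(R.T@(np.array([.523,.0235,.064])-s["position"])*1000).round(1))
print("5mm down",(R.T@np.array([0,0,-5])).round(2))
E
```

```text
t 9.8 pos [0.5218 0.0053 0.1194] F [0.38 0.11 0.21] zdir [0.02  0.966 0.257]
poly [[326.0, 177.0], [277.0, 228.0], [207.0, 238.0], [204.0, 185.0]]
butt [[0.5006, -0.0495], [0.5411, -0.052]] thin [[0.5051, 0.046], [0.5456, 0.0025]]
butt mid [ 0.5209 -0.0508] thin mid [0.5253 0.0243] len 0.0752 w 0.0406 0.0594 ang to +x from +y 0.06
[[1.0, -0.003, 0.018], [-0.017, 0.261, 0.965], [-0.007, -0.965, 0.261]] [ 3.9 53.9 -0.8]
5mm down [ 0.04  4.83 -1.3 ]
```

View pics/w11.png

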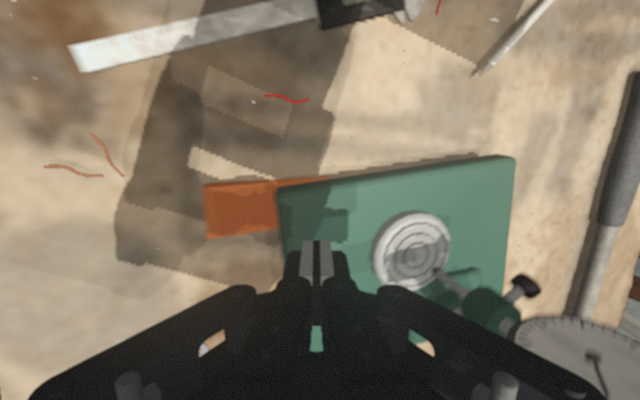

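```bash
python3 - <<'E'
from h import *
from fit import edges
f=np.load("last.npz");g={"intrinsics":f["K"]};R,t=f["R"],f["t"]
P=ray(g,[(279,190),(513,157),(279,186),(515,155)],.046,R,t)[:,:2];print(P.round(4),np.linalg.norm(P[1]-P[0]),np.linalg.norm(P[3]-P[2]))
for a,b in((0,1),(2,3)):
    y=(P[b]-P[a])/np.linalg.norm(P[b]-P[a]);x=np.array([y[1],-y[0]]);m=(P[a]+P[b])/2;print("foot",(m+22e-3*x-78e-3*y).round(4),y.round(3))
_,gr=masks(f["px"])
for d,n,a,b in edges(gr,g,R,t): print(d.round(4),n)
E
```

```text
[[5.018e-01 0.000e+00]
 [4.906e-01 1.902e-01]
 [4.990e-01 2.000e-04]
 [4.891e-01 1.919e-01]] 0.19046133957552158 0.19193211787072928
foot [0.5227 0.0185] [-0.059  0.998]
foot [0.5201 0.0193] [-0.052  0.999]
[0.926  0.3774 0.5634 0.0478] 38
[ 0.0497 -0.9988  0.4983  0.0927] 150
```

Request:
move_arm(targets=[0.5,15,0,0,0,0,0.5,14,0,0,0,0,0,12,0,0,0,0,0,8,0,0,0,0,0,3,0,0,0,0])

```text
time_s: 10.48
position: [0.5233, 0.0172, 0.07]
tool_rot: [[1.0, 0.005, 0.02], [-0.02, 0.257, 0.966], [-0.0, -0.966, 0.257]]
ft_force: [0.1, -0.2, 0.6]
grip_width: 0.0004
```

```bash
python3 look.py w12; python3 look.py s12 side; python3 - <<'E'
from h import *
cv2.imwrite('pics/s12c.png',cv2.resize(cv2.imread('pics/s12.png')[150:280,230:400],None,fx=4,fy=4,interpolation=2))
E
```

```text
t 10.475 pos [0.5233 0.0172 0.07  ] F [ 0.11 -0.2   0.58] zdir [0.02  0.966 0.257]
poly [[330.0, 191.0], [267.0, 255.0], [177.0, 270.0], [169.0, 212.0], [175.0, 201.0]]
butt [[0.4992, -0.0492], [0.5412, -0.0538]] thin [[0.5056, 0.0459], [0.5091, 0.0452]]
butt mid [ 0.5202 -0.0515] thin mid [0.5074 0.0456] len 0.0979 w 0.0422 0.0035 ang to +x from +y -0.132
t 10.525 pos [0.5233 0.0173 0.0699] F [ 0.37  0.77 -1.45] zdir [0.02  0.966 0.257]
```

View pics/w12.png

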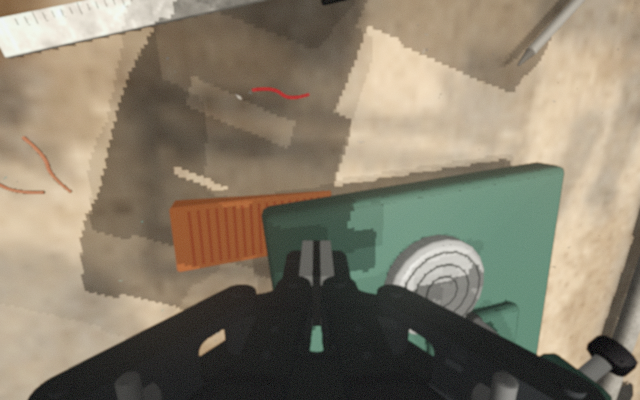

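View pics/s12c.png

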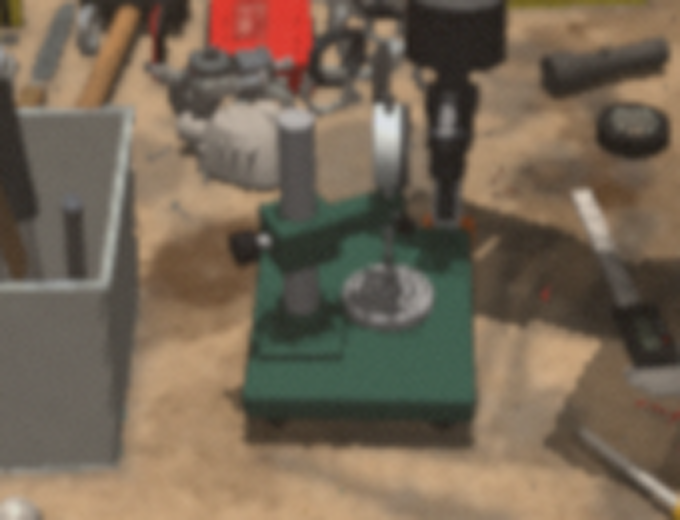

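Request:
move_arm(targets=[-1,4,2,0,0,0,0,4,2,0,0,0,0,3,0,0,0,0,0,1.5,0,0,0,0,0,0,0,0,0,0])

```text
time_s: 11.2
position: [0.5225, 0.0245, 0.0592]
tool_rot: [[1.0, 0.005, 0.019], [-0.02, 0.257, 0.966], [-0.0, -0.966, 0.257]]
ft_force: [0.2, 0.1, -0.1]
grip_width: 0.0
```

Request:
move_arm(targets=[0,1,-0.25,0,0,0,0,1,-0.25,0,0,0,0,0.8,-0.2,0,0,0,0,0,0,0,0,0,0,0,0,0,0,0])

```text
time_s: 11.82
position: [0.5225, 0.0245, 0.0565]
tool_rot: [[1.0, 0.005, 0.019], [-0.02, 0.257, 0.966], [0.0, -0.966, 0.257]]
ft_force: [0.6, 0.5, -0.5]
grip_width: 0.0
```

Request:
move_arm(targets=[0,0.6,-0.15,0,0,0,0,0.4,-0.1,0,0,0,0,0,0,0,0,0,0,0,0,0,0,0,0,0,0,0,0,0])

```text
time_s: 12.45
position: [0.5225, 0.0246, 0.0554]
tool_rot: [[1.0, 0.005, 0.019], [-0.02, 0.257, 0.966], [0.0, -0.966, 0.257]]
ft_force: [-0.5, 0.1, 0.2]
grip_width: 0.0003
```

Request:
move_arm(targets=[0,0.5,-0.13,0,0,0,0,0.5,-0.13,0,0,0,0,0,0,0,0,0,0,0,0,0,0,0,0,0,0,0,0,0])

```text
time_s: 13.08
position: [0.5225, 0.0245, 0.0549]
tool_rot: [[1.0, 0.006, 0.019], [-0.02, 0.257, 0.966], [0.001, -0.966, 0.257]]
ft_force: [-2.4, -0.6, 6.8]
grip_width: 0.0001
```

Request:
move_arm(targets=[0,0.5,-0.13,0,0,0,0,0.3,-0.1,0,0,0,0,0,0,0,0,0,0,0,0,0,0,0,0,0,0,0,0,0])

```text
time_s: 13.7
position: [0.5226, 0.0245, 0.0546]
tool_rot: [[1.0, 0.006, 0.019], [-0.02, 0.257, 0.966], [0.001, -0.966, 0.257]]
ft_force: [-4.4, -1.2, 13.3]
grip_width: 0.0002
```

Request:
move_arm(targets=[-0.2,-0.2,0,0,0,0,-0.1,-0.1,0,0,0,0,0,0,0,0,0,0,0,0,0,0,0,0,0,0,0,0,0,0])

```text
time_s: 14.32
position: [0.5225, 0.0244, 0.0547]
tool_rot: [[1.0, 0.006, 0.019], [-0.02, 0.257, 0.966], [0.001, -0.966, 0.257]]
ft_force: [-2.5, -0.8, 9.2]
grip_width: -0.0003
```

```bash
python3 look.py w13; python3 look.py s13 side; python3 look.py t13 top; python3 st.py; python3 - <<'E'
from h import *
from fit import edges
a=cv2.imread('pics/side0.png')[150:280,260:380];b=cv2.imread('pics/s13.png')[150:280,260:380]
cv2.imwrite('pics/s13c.png',cv2.resize(np.hstack([a,b]),None,fx=3.3,fy=3.3,interpolation=2))
E
```

```text
t 14.325 pos [0.5225 0.0244 0.0547] F [-2.53 -0.77  9.18] zdir [0.019 0.966 0.257]
poly [[327.0, 200.0], [256.0, 269.0], [159.0, 287.0], [149.0, 226.0], [157.0, 210.0]]
butt [[0.4984, -0.0481], [0.5416, -0.0536]] thin [[0.5064, 0.0464], [0.5097, 0.0457]]
butt mid [ 0.52   -0.0509] thin mid [0.5081 0.046 ] len 0.0976 w 0.0435 0.0033 ang to +x from +y -0.122
t 14.375 pos [0.5225 0.0244 0.0547] F [-1.78 -0.95  8.75] zdir [0.019 0.966 0.257]
t 14.425 pos [0.5225 0.0244 0.0547] F [-0.49 -0.88 10.23] zdir [0.019 0.966 0.257]
t 14.475 [0.5225 0.0244 0.0547] [-1.71 -0.73  9.05] [0.195 0.263 0.092] [ 1.200e-01 -4.154e+01 -1.399e+01  3.500e-01 -3.100e-01 -1.000e-02]
```

View pics/s13c.png

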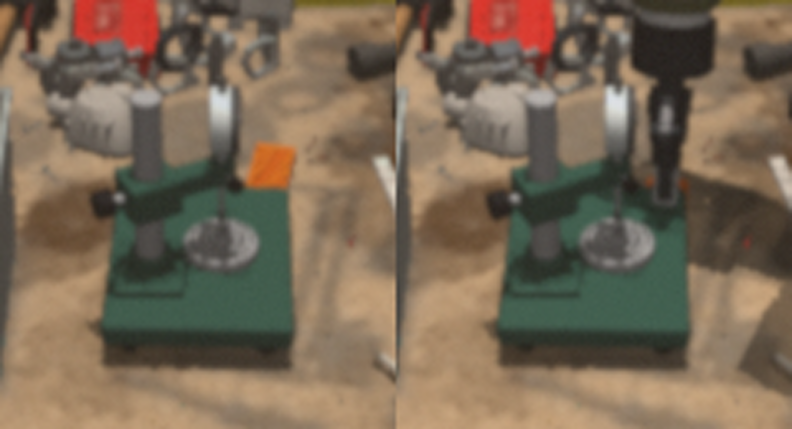

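View pics/w13.png

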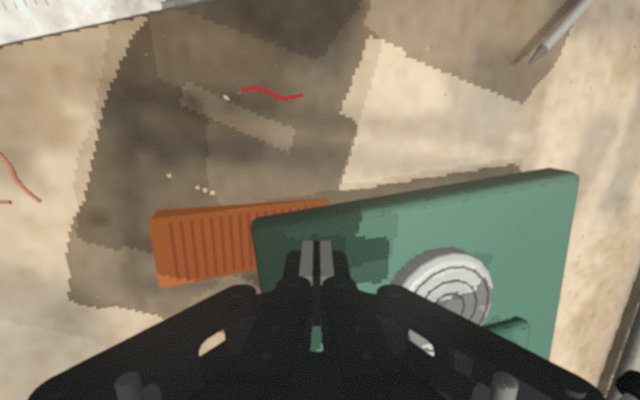

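Pressing with about 9 N, the corner doesn't sink (tip height steady within 0.3 mm from 7 to 13 N). The wedge's thin end is still at y≈0.046, and the stand matches its first side picture. I'm handing the job in.

```bash
python3 -c "
from rig import env
print(env.close_job())"
```

```text
the job is handed in; nothing more can be done
None
```

The wedge is snug under the short foot, and the job was handed in at about 14.5 s with the fingertips still pressing on the corner above it. No verdict came back.

**Wedge:** I turned it into line with off-centre pushes on the butt, then pushed it thin end first under the foot. I stopped at a steady 6.7 N, a little over the 5 N aimed for but under the 7 to 10 N at which the stand gets shoved. Its thin end is about 26 mm past the foot, where the wedge is about 6.2 mm thick.

**Press:** I pressed at (0.5225, 0.0195), within about 2 mm of the estimated press point, with the tool tilted 15° to clear the dial. The force peaked at 13 N, and I eased it to about 9 N down, with 1 to 2.5 N sideways. The tip went down only 0.3 mm between 7 and 13 N, so the stand no longer rocks.

**Last pictures:** The stand looks unmoved and level beside its first side picture, the wedge is where I left it, and the other things I could see look undisturbed.

**Disagreements:**
- The stand's heading came out between 0.04 and 0.09 rad, depending on the edge and the view.
- The automatic wedge angle is unreliable once the wedge is partly hidden, so I went by its visible corners.
- The arm touched the base top about 1 mm lower than the given dimensions suggest. That is within the calibration, and far less than the roughly 5 mm a rocking stand would drop.

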